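# Find and press the concealed catch of a power box and open its battery hatch

## Task

Open the battery hatch of the grey power box on the bench so that the tool batteries in it can be changed. Its catch is a concealed flush push plate somewhere along the flat strip in front of the hatch: feel along the strip with closed fingertips for the place that gives, press it in until the hatch springs up, then push the hatch back with the finger until it leans fully open on its stop. Nothing is to be picked up: the batteries stay in their bay and the loose tools beside the box stay where they are.

Things in the scene. Friction and masses are not known exactly. Their poses are not given: they have to be found in the camera images.
- power_box: Grey plastic power box, fixed, 200 deep (its x) x 330 wide (y; steel bails 16 mm out at each side) x 85 mm high. Origin: centre of underside; x to its rear, z up. Its top is one level, 85 mm up: 8.5 mm front rim, flat grey strip (x -91.5 to -31.5, y -150 to 150 mm), black hatch (x -28.5 to 82, y -148 to 148 mm), 16 mm rear rim.
- strip_centre (a point): Middle of the flat grey strip in front of the hatch, on its surface; axes of the box. The release plate, 44 (x) x 50 (y) mm, same grey, 1.5 mm below the surface, hairline gap, is centred at x = 0 and one of five places: y = -120, -60, 0, 60 or 120 mm from here, drawn anew each time. All else is rigid. Closed fingers must come down inside its outline.
- release (a joint): How far the release plate is pushed in, straight down, m: 0 at rest, 0.0065 at its stop. Sprung: about 2 N starts it, 5 N at the stop; it comes back by itself. The catch lets the hatch go at about 0.0045.
- hatch (a joint): Hatch angle about its rear hinge, rad: 0 to 0.02 shut and caught, 2.0 leaning back on its stop. Let go, a sprung kicker throws it to about 0.95 within a second and it rests there; then it must be pushed (2 to 5 N, damped). Past upright (1.57) it sinks onto the stop by its own weight in a few seconds and stays.
- hatch_front_edge (a point): Middle of the hatch's free front edge, upper face; moves with it. Hinge line: along the box's y at x = 82, z = 85 mm of the box frame, 110 mm from the edge. A lip hangs 15 mm below the edge. At 0.95 rad the edge is 90 mm above the box top, upright 110. To push: an upright finger before the edge, tip 60 mm above the box top, moved rearward rising to 85 mm, rear side 5 mm past the hinge line.
- battery_left: Black tool battery, 80 x 116 x 43 mm, loose in the bay under the hatch, at the +y side; top 32 mm below the box top. Stays where it is. Origin: centre of its underside.
- battery_right: The same kind of battery at the -y side of the bay. Stays where it is. Origin: centre of its underside.
- pliers_red: Red-handled pliers, 32 x 175 x 14 mm, lying loose to the right of the box; bystander. Origin: centre of its underside.
- tape_measure: Yellow tape measure, 40 x 75 x 68 mm, loose to the right of the box; bystander. Origin: centre of its underside.
- sanding_block: Brown sanding block, 62 x 112 x 31 mm, loose to the left of the box; bystander. Origin: centre of its underside.

How it is judged:
On the way, in this order (a step that is already met when the one before it is completed fails the run):
1. the release plate is pushed in by the fingers while the hatch is still shut (value of joint release above 0.003 m and value of joint hatch below 0.2 rad and contact force between the fingers and anything else above 0.5 N).
2. the catch lets go and the hatch springs up (value of joint hatch above 0.5 rad), for 0.1 s.
3. the hatch is pushed over past upright (value of joint hatch above 1.6 rad), for 0.1 s.
At the end, for the whole second after the job is handed in: The hatch leans back at rest on its stop (over 1.85 rad), the release plate has come back up (less than 1.5 mm in), both batteries lie in the bay within 12 mm of where they were, and the pliers, tape measure and sanding block within 25 mm of where they were (value of joint hatch above 1.85 rad and velocity of joint hatch below 0.1 rad/s and value of joint release below 0.0015 m and distance of each of battery_left, battery_right from where it was at the start of the episode below 0.012 m and distance of each of pliers_red, tape_measure, sanding_block from where it was at the start of the episode below 0.025 m); the robot touches nothing.
It fails at once if a battery is shifted or lifted in its bay (distance of any of battery_left, battery_right from where it was at the start of the episode above 0.012 m).
It fails at once if a loose tool beside the box is moved or lifted (distance of any of pliers_red, tape_measure, sanding_block from where it was at the start of the episode above 0.025 m).
It also fails if it takes over 58 s, if anything falls off the work surface, if the arm or the gripper's body presses on something with over 40 N, if the wrist force passes 120 N, or if a joint passes its speed limit or range.

## Robot

A 7-joint arm with a two-finger parallel gripper is mounted at the origin on a cart in front of the work surface, level with it; the furniture and walls round the work are solid. World frame = base frame: x ahead of the robot, y to its left, z up, the work surface at z = 0. Lengths are in m, angles in rad, forces in N, time in s.
With the tool pointing down it reaches from about 0.35 to 0.9 m from the base axis. Payload 8.1 kg.
Tool frame: the origin (TCP) lies on the centre line of the jaws, within the pads' length; the fingertips stand 8 mm ahead of it and the grasp point (between the pads) lies 11 mm behind it; z points along the fingers, y is the line along which they close (so a half turn about z gives the same grasp; the last joint's range is limited). The gripper opens to 92 mm and grips with 3 to 60 N. Pads are 19 mm wide; open, the fingers measure 130 mm over their backs; the gripper's body (75 mm by 190 mm) begins 47 mm behind the grasp point.
Start: joints at [1.046, 0.434, 0.025, 1.573, -0.012, 1.134, -0.075], TCP at [0.256, -0.57, 0.235] pointing down, gripper open.
Joint ranges: [-2.62, 2.62], [-0.44, 2.09], [-1.27, 1.32], [0.08, 2.57], [-1.32, 4.46], [0.12, 2], [-2.74, 2.74]. Speed limits (rad/s): [2.22, 2.22, 3.01, 3.01, 3.14, 3.14, 3.14].

## Interface

Orientations are given as [roll, pitch, yaw] about the fixed x, y, z axes, in that order (R = Rz(yaw) Ry(pitch) Rx(roll)).
In Python, from rig import r gives the robot as it stands. Calls block until the motion is done:
- r.move_ptp(position, orientation): joint-space move of the TCP to a pose.
- r.move_l(position, ori=None, velocity=0.15, guard=None): straight line of the TCP; ori=None keeps the orientation; velocity is the mean speed in m/s. With guard (N) it stops when the force on the tool has changed by that much, and returns True; else False.
- r.move_joints(angles): joint-space move.
- r.ungrasp() and r.grab(force=None): open the fingers fully, or close them until they stop; force is the grip in N (None keeps the last).
- r.pause(seconds).
- r.inverse_kinematics(position, orientation): joint angles nearest the present ones, or None.
- r.state(): the state.
- r.camera(name): name is "side" or "top"; returns the picture (384x512x3 uint8, red, green, blue); there is no depth.
- r.camera_info(name): a dict with "fx", "fy", "cx", "cy" (pixels), "rvec" (rotation vector, rad) and "tvec" (3), from world to camera coordinates, as OpenCV has them. Camera axes: x right, y down, z forward; pixel columns grow to the right and rows downward; lengths in m; the calibration is good to about 2 mm. A picture is of the moment at which its call begins. camera_info takes no time and is no camera call.
A pose or a line that the arm cannot do raises r.IKError and nothing moves.
- r.hand_in(): hands the job in; it is judged then, once.
The state is a dict: "time": time; "qpos": joint angles; "qvel": joint speeds; "joint_torque": joint torques, N m; "ee_pos": TCP position; "eef_rot": TCP orientation; "contact_force": force on the tool from outside, world axes, zero at the start; "torque": the same for the moment, N m; "grip_width": finger opening in m; "gripper_force": force on a finger pad.
Only numpy, scipy, OpenCV 4.12 (cv2) and the standard library are available. Lean on these libraries where they do the work, as an engineer would, in place of code of your own. Each camera call takes 0.05 s, during which the arm holds its last target. There are 200 camera calls.

## Working session

There is one attempt and no reset: what is moved stays moved. The work goes in short steps, each a Python script; the robot and the scene stay as the last script left them, time stands still between calls to the robot, and variables do not carry over. Pictures are saved under pics/ and viewed, at most 10 in all, crops included, and the job is handed in when it is done.

```bash
mkdir -p pics
python3 - <<'E'
from rig import r
import cv2
for n in("top","side"):
    cv2.imwrite(f"pics/{n}0.png",r.camera(n)[:,:,::-1]); print(n,r.camera_info(n))
s=r.state();print(s["time"],s["ee_pos"],s["eef_rot"],s["grip_width"])
E
```

```text
top {'fx': 408.7685200255788, 'fy': 408.7685200255788, 'cx': 257.7603599966098, 'cy': 185.78209278151283, 'rvec': array([ 2.13807789, -2.14885564,  0.15734621]), 'tvec': array([0.0160002 , 0.58226684, 0.99114616])}
side {'fx': 419.6157178975204, 'fy': 419.6157178975204, 'cx': 254.7505789053009, 'cy': 189.79197333247924, 'rvec': array([ 0.07202941,  2.55835125, -1.71906173]), 'tvec': array([0.54324026, 0.0534696 , 1.08254226])}
0.1 [ 0.25567157 -0.56982911  0.23402768] [-3.14019386e+00  1.26902914e-04  4.21799764e-01] 0.0919164026714488
```

View pics/top0.png

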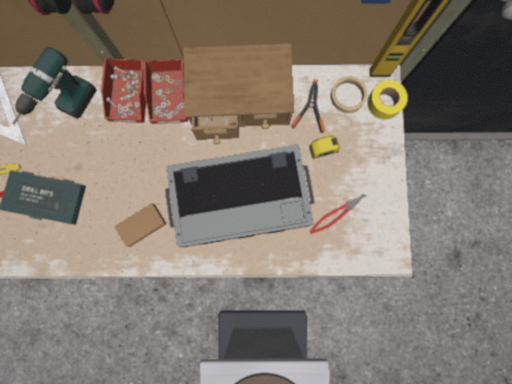

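View pics/side0.png

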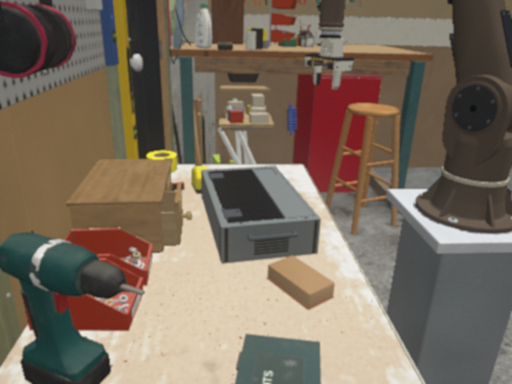

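The top view shows the grey box at about (240,195), slightly rotated. The black hatch is behind and the grey strip in front, with a faint square at about (290,212), near the strip's right end. The tools stand clear on both sides.

```bash
cat > h.py <<'E'
from rig import r
import cv2, numpy as np
def ray(n,uv,z):
    c=r.camera_info(n); R=cv2.Rodrigues(c["rvec"])[0]; o=-R.T@c["tvec"]
    uv=np.atleast_2d(uv).astype(float)
    d=np.c_[(uv[:,0]-c["cx"])/c["fx"],(uv[:,1]-c["cy"])/c["fy"],np.ones(len(uv))]@R
    return o+d*((z-o[2])/d[:,2])[:,None]
E
python3 - <<'E'
from h import *
im=cv2.imread("pics/top0.png")
roi=np.zeros(im.shape[:2],np.uint8); roi[140:250,160:318]=255
def rect(m,nm):
    m=cv2.bitwise_and(m,roi); m=cv2.morphologyEx(m,cv2.MORPH_OPEN,np.ones((5,5)))
    c=max(cv2.findContours(m,0,1)[0],key=cv2.contourArea)
    P=ray("top",c[:,0,:],.085)[:,:2].astype(np.float32)
    (ctr,sz,a)=cv2.minAreaRect(P); b=cv2.boxPoints((ctr,sz,a)); print(nm,np.round(ctr,4),np.round(sz,4),a,np.round(b,3).tolist())
hsv=cv2.cvtColor(im,cv2.COLOR_BGR2HSV)
rect((hsv[...,2]<55).astype(np.uint8)*255,"hatch")
rect(((hsv[...,1]<60)&(hsv[...,2]<190)).astype(np.uint8)*255,"box")
cr=im[140:250,160:318]; cr=cv2.resize(cr,None,fx=5,fy=5,interpolation=cv2.INTER_CUBIC)
cv2.imwrite("pics/crop0.png",cv2.convertScaleAbs(cr,alpha=1.6,beta=-60))
E
```

```text
hatch [0.5814 0.0637] [0.106  0.2953] 9.160504341125488 [[0.5059999823570251, 0.20100000500679016], [0.5529999732971191, -0.09000000357627869], [0.6570000052452087, -0.07400000095367432], [0.6100000143051147, 0.21799999475479126]]
box [0.5528 0.0602] [0.2166 0.3666] 9.232217788696289 [[0.4169999957084656, 0.2240000069141388], [0.4749999940395355, -0.1379999965429306], [0.6890000104904175, -0.10300000011920929], [0.6299999952316284, 0.257999986410141]]
```

View pics/crop0.png

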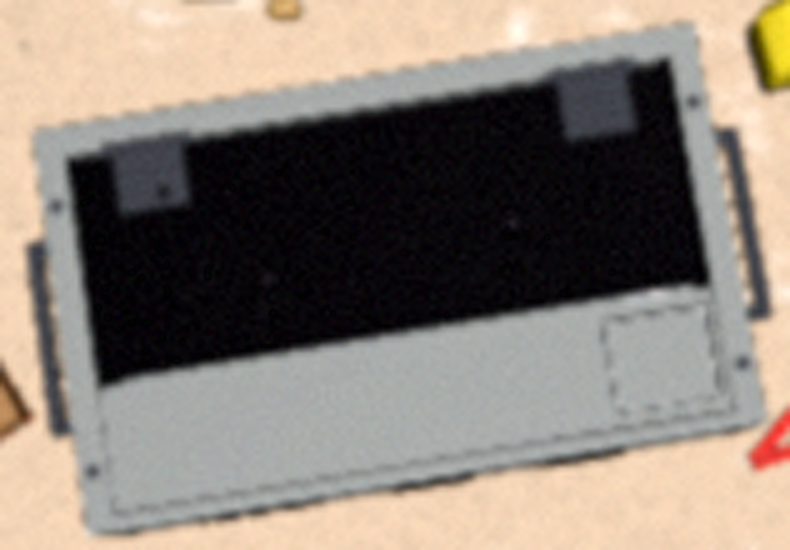

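The hairline outline of the plate shows at full-frame pixel (292,212), which is the y = -120 place. I'll check that, and the height and position of the cabinet behind the box.

```bash
cat >> h.py <<'E'
YAW=np.radians(9.2); O=np.array([.555,.0594])
Rz=np.array([[np.cos(YAW),-np.sin(YAW)],[np.sin(YAW),np.cos(YAW)]])
def W(x,y,tip):  # box frame x,y, tip height over box top -> TCP world
    return [*(O+Rz@[x,y]),.085+tip+.008]
ORI=[np.pi,0,YAW]
E
python3 - <<'E'
from h import *
p=ray("top",[292.4,212.4],.085)[0,:2]; print("plate box-frame",Rz.T@(p-O))
for z in(.12,.2): print("cabinet front-top edge, z",z,[np.round(Rz.T@(q[:2]-O),3).tolist() for q in ray("top",[[188,115],[292,112]],z)])
print("side: cabinet front top corner(170,208)",ray("side",[[157,203]],.0),ray("side",[[157,203]],.15))
for a in((-64,-120,60),(-64,-120,-7),(-64,-60,60),(77.5,-60,85)):
    print(a,r.inverse_kinematics(W(a[0]/1e3,a[1]/1e3,a[2]/1e3),ORI))
E
```

```text
plate box-frame [-0.06412836 -0.12063351]
cabinet front-top edge, z 0.12 [[0.206, 0.089], [0.172, -0.159]]
cabinet front-top edge, z 0.2 [[0.177, 0.079], [0.146, -0.148]]
side: cabinet front top corner(170,208) [[ 0.79310506 -0.06424509  0.        ]] [[0.73551605 0.27406517 0.15      ]]
(-64, -120, 60) [ 0.23573465  0.36561498 -0.26382063  1.92160293  0.12231664  0.86967685
 -1.5007324 ]
(-64, -120, -7) [ 0.18925208  0.45300148 -0.20892648  1.98914582  0.13925329  0.71284747
 -1.51498624]
(-64, -60, 60) [ 0.1650268   0.35090831 -0.31995418  1.95062756  0.14295442  0.86160735
 -1.64031194]
(77.5, -60, 85) [ 0.0587447   0.52420917 -0.24331007  1.58341096  0.13938385  1.05104113
 -1.63272476]
```

Run:
```python
from h import *
r.grab(10)
r.move_ptp(W(-.063,-.12,.10),ORI)
r.move_l(W(-.063,-.12,.010),velocity=.12)
s=r.state(); f0=s["contact_force"][2]; print(s["time"],s["ee_pos"],s["grip_width"],f0)
print(r.move_l(W(-.063,-.12,-.008),velocity=.015,guard=12))
s=r.state(); print("tip over top",s["ee_pos"][2]-.093,s["contact_force"]-0,s["time"])
r.pause(.3)
r.move_l(W(-.063,-.12,.06),velocity=.12)
r.pause(.8)
print(r.state()["time"])
cv2.imwrite("pics/side1.png",r.camera("side")[:,:,::-1])
```

```text
4.4667 [ 0.51247051 -0.06919876  0.10355164] 0.0006858307083283939 -0.43064428461852877
False
tip over top -0.00767918171071208 [-2.58588139  0.16911315  7.47188148] 5.8167
7.6333
```

View pics/side1.png

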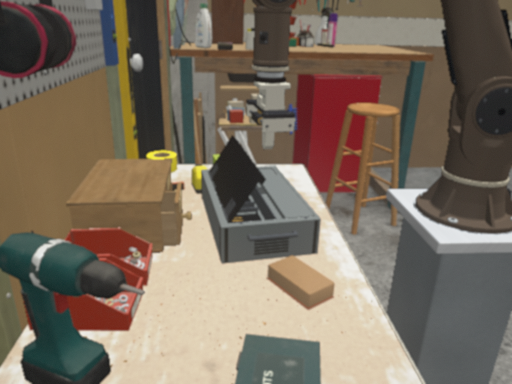

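The plate gave 7.7 mm below the top. The side view shows the hatch sprung up (edge about (235,140)) with the fingers in front of it. Next is the push.

Run:
```python
from h import *
r.move_l(W(-.063,-.05,.06),velocity=.12)
print(r.move_l(W(.0775,-.05,.085),velocity=.05,guard=25))
s=r.state(); print(s["time"],Rz.T@(s["ee_pos"][:2]-O),s["ee_pos"][2],s["contact_force"])
r.pause(1)
r.move_l(W(.02,-.05,.10),velocity=.1)
r.move_l(W(-.08,-.05,.16),velocity=.12)
r.pause(3)
print(r.state()["time"],r.state()["contact_force"])
for n in("top","side"): cv2.imwrite(f"pics/{n}2.png",r.camera(n)[:,:,::-1])
a,b=[cv2.imread(f"pics/{n}2.png") for n in("top","side")]
cv2.imwrite("pics/both2.png",np.hstack([a[60:340,130:400],b[60:340,130:400]]))
```

```text
False
11.4167 [ 0.07742824 -0.05002392] 0.1780437114515212 [-1.40394608 -0.59056549 -0.76765942]
17.2833 [0.72868992 0.33912328 0.61819718]
```

View pics/both2.png

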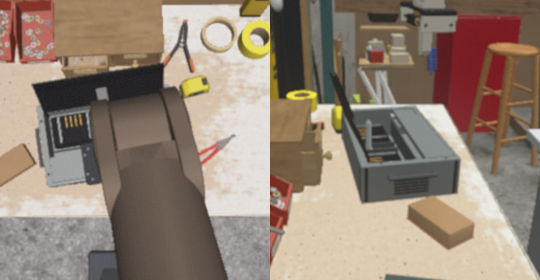

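The hatch is leaning back behind upright, with its far edge at about (163,145) in the top view. The batteries and tools look untouched. I'll check the edge against the 2.0 rad position (x about 128 mm at z 185 mm) and that it is still, then hand in.

Run:
```python
from h import *
for t in(1.95,2.0):pass
x=[Rz.T@(q[:2]-O) for q in ray("top",[[163,145]],.185)]; print("edge corner, expect ~(.128,.148):",x)
r.pause(1.5)
a=cv2.imread("pics/side2.png").astype(int); b=r.camera("side")[:,:,::-1].astype(int)
print("change",(abs(a-b).max(2)[100:260,170:330]>40).sum())
if abs(x[0][0]-.128)<.012: print(r.hand_in())
```

```text
edge corner, expect ~(.128,.148): [array([0.12331969, 0.14499139])]
change 0
the job is handed in; nothing more can be done
None
```

The hatch is open and leaning back on its stop. The release plate was at the y = -120 mm place, and in the last pictures the batteries and loose tools looked unmoved. I handed the job in at about 19 s, but no verdict came back.

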